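# Slide the last domino of the row into the tray's corner

## Task

Pack the last domino of the end row away: with the fingers shut, and without pinching it or picking it up, push the domino that lies loose on its own in the tray up against the long wall farthest from the robot. Then, keeping it lightly pressed against that wall, draw it along the wall and into the empty corner place until it is fully home against the end wall. Leave the packed dominoes, the little stack in the tray and everything else on the table as they are, and finish clear of everything.

Things in the scene. Friction and masses are not known exactly. Their poses are not given: they have to be found in the camera images.
- tray: Fixed shallow wooden tray, 197 mm (own x) by 219 mm (own y), yaw up to 0.45 rad. Origin under its centre at table height, z up. Floor 5 mm above the table; walls 8 mm thick, their tops 14 mm above the table. The inside spans own x -90.5 to +90.5 mm, own y -101.5 to +101.5 mm. The wall at own +x (farthest from the robot) is the one to slide along
- rail_mid (a point): Middle of the long far wall's inner face (tray own x +90.5, own y 0), 9.5 mm above the table; axes as the tray's. Slide the domino along this wall towards the tray's own +y. Dominoes slide easily on the tray and its walls (friction about 0.3, fingertips on dominoes grip better); a domino lying in the tray stands 3 mm above the walls
- domino_centre (a point): Centre of the loose domino to move: ivory with dark pips, 25 mm wide (own x), 50 mm long (own y), 12 mm thick, about 24 g. It lies flat on the tray floor, centre 11 mm and top 17 mm above the table. It starts at tray own y -75 to -35 mm, own x +15 to +52 mm, turned up to 0.4 rad from the tray's axes, touching no wall
- corner_gap (a point): Centre of the empty corner place, where the domino's centre must end: tray own x +78, own y +76.5 mm, 11 mm above the table. It lies between the far wall, the end wall (inner face at own y +101.5 mm) and domino end6: 28 mm wide, 50 mm long, open to own -y. At home the domino lies along own y, its trailing end at own y +51.5 mm, level with the packed row's
- domino: The same loose domino; origin under its centre (6 mm below its centre)
- stack: Bystander in the tray: three more dominoes stacked flat as one block 25 mm by 50 mm by 36 mm high, near the tray corner at own x -72, own y -70 mm; origin under its centre. Leave alone
- pint_glass: Bystander: empty pint glass, 86 mm across the rim and 150 mm tall, standing on the table beyond the tray's own -y end (tray own y about -250 mm); origin under its centre. Leave alone
- marker: Bystander: marker pen 136 mm long, 13 mm thick, lying on the table; origin under its middle. Leave alone
- book: Bystander: book 134 by 202 by 32 mm lying flat on the table; origin under its centre. Leave alone
- end1: Bystander: packed loose domino of the end row, lying side by side along the tray's +y end wall, at tray own x -77.7, own y 75.7 mm; 25 (x) by 50 (y) by 12 mm, origin under its centre
- end2: Bystander: packed loose domino of the end row, lying side by side along the tray's +y end wall, at tray own x -52.2, own y 75.7 mm; 25 (x) by 50 (y) by 12 mm, origin under its centre
- end3: Bystander: packed loose domino of the end row, lying side by side along the tray's +y end wall, at tray own x -26.7, own y 75.7 mm; 25 (x) by 50 (y) by 12 mm, origin under its centre
- end4: Bystander: packed loose domino of the end row, lying side by side along the tray's +y end wall, at tray own x -1.2, own y 75.7 mm; 25 (x) by 50 (y) by 12 mm, origin under its centre
- end5: Bystander: packed loose domino of the end row, lying side by side along the tray's +y end wall, at tray own x 24.3, own y 75.7 mm; 25 (x) by 50 (y) by 12 mm, origin under its centre
- end6: Bystander: packed loose domino of the end row, lying side by side along the tray's +y end wall, at tray own x 49.8, own y 75.7 mm; 25 (x) by 50 (y) by 12 mm, origin under its centre. It is the one next to the empty corner place
- mid1: Bystander: packed loose domino of the second row, at tray own x -77.7, own y 25.0 mm; 25 (x) by 50 (y) by 12 mm, origin under its centre
- mid2: Bystander: packed loose domino of the second row, at tray own x -52.2, own y 25.0 mm; 25 (x) by 50 (y) by 12 mm, origin under its centre
- mid3: Bystander: packed loose domino of the second row, at tray own x -26.7, own y 25.0 mm; 25 (x) by 50 (y) by 12 mm, origin under its centre
Mind the look-alikes: they are no part of the job. What is shaped like the domino but purple is not meant.

How it is judged (in metres and radians):
On the way, in this order (a step that is already met when the one before it is completed fails the run):
1. the domino lies flush against the long far wall, still in the empty part of the tray (x of domino_centre in the frame of tray above 0.0745 m and angle between the y axis of domino_centre and the y axis of tray, either way round below 0.08 rad and y of domino_centre in the frame of tray below 0 m), for 0.1 s.
2. half-way to the corner place, the fingers have the domino pinned against the wall (it bears on the tray with over 1 N, its own weight being about 0.3 N) (x of domino_centre in the frame of tray above 0.0745 m and angle between the y axis of domino_centre and the y axis of tray, either way round below 0.08 rad and y of domino_centre in the frame of tray between 0.005 and 0.05 m and contact force between the fingers and domino above 0.3 N and contact force between domino and tray above 1 N).
At the end, for the whole second after the job is handed in: The domino lies flat and at rest in the corner place: its end within 3 mm of the end wall, its long edge within about 4.5 mm of the long wall, straight to 0.06 rad; every packed domino is within 5 mm of where it began (y of domino_centre in the frame of tray above 0.0735 m and x of domino_centre in the frame of tray between 0.0735 and 0.08 m and angle between the y axis of domino_centre and the y axis of tray, either way round below 0.06 rad and z of domino_centre in the frame of tray below 0.0135 m and angle between domino_centre's own z axis and vertical below 0.06 rad and linear speed of domino below 0.01 m/s and distance of each of end1, end2, end3, end4, end5, end6, mid1, mid2, mid3 from where it was at the start of the episode below 0.005 m); the robot touches nothing.
It fails at once if the domino is lifted or tipped (more than 6 mm off the tray floor or 0.25 rad) (z of domino_centre in the frame of tray above 0.017 m or angle between domino_centre's own z axis and vertical above 0.25 rad).
It fails at once if the domino is pinched or pressed hard (over 35 N in all from the fingers) (contact force between the fingers and domino above 35 N).
It fails at once if the domino strays more than 7 mm from the long wall on its way along the tray (y of domino_centre in the frame of tray above 0 m and x of domino_centre in the frame of tray below 0.071 m).
It fails at once if a packed domino is pushed more than 6 mm out of its place (distance of any of end1, end2, end3, end4, end5, end6, mid1, mid2, mid3 from where it was at the start of the episode above 0.006 m).
It fails at once if the stack, glass, marker or book is disturbed (distance of any of stack, pint_glass, marker, book from where it was at the start of the episode above 0.01 m or angle between pint_glass's own z axis and vertical above 0.15 rad).
It also fails if it takes over 48 s, if anything falls off the work surface, if the arm or the gripper's body presses on something with over 40 N, if the wrist force passes 120 N, or if a joint passes its speed limit or range.

## Robot

A 6-joint arm with a two-finger parallel gripper is mounted at the origin on the work surface. World frame = base frame: x ahead of the robot, y to its left, z up, the work surface at z = 0. Lengths are in mm, angles in rad, forces in N, time in s.
With the tool pointing down it reaches from about 350 to 725 mm from the base axis. Payload 6 kg.
Tool frame: the origin (TCP) lies on the mounting face of the last link; the fingertips stand 173 mm ahead of it and the grasp point (between the pads) lies 155 mm ahead of it (env.finger_overhang is the distance from the TCP to the fingertips, in mm); z points along the fingers, y is the line along which they close (so a half turn about z gives the same grasp; the last joint's range is limited). The gripper opens to 85 mm and grips with 20 to 120 N. Pads are 22 mm wide; open, the fingers measure 114 mm over their backs; the gripper's body (76 mm by 85 mm) begins 54 mm behind the grasp point. The pads swing forward as they close: fully open they stand 13 mm farther back than shut.
Start: joints at [1.525, 0.04, 0.085, 0, -1.615, -0.334], TCP at [222.414, 557.248, 404.661] pointing down, gripper open.
Joint ranges: [-2.56, 2.56], [-1.29, 2.01], [-1.08, 1.49], [-3.29, 1.98], [-2.81, -0.18], [-2.99, 2.99]. Speed limits (rad/s): [2.57, 2.57, 3.01, 3.14, 3.14, 3.14].

## Interface

Orientations are given as a unit quaternion [x, y, z, w].
In Python, from cell import env, claw, kinematics, observe, imaging, close_job gives the robot as it stands. Calls block until the motion is done:
- env.move_to(position, orientation): joint-space move of the TCP to a pose.
- env.movel(position, ori=None, feed=150, threshold=None): straight line of the TCP; ori=None keeps the orientation; feed is the mean speed in mm/s. With threshold (N) it stops when the force on the tool has changed by that much, and returns True; else False.
- env.move_joints(angles): joint-space move.
- claw.command_gripper(opening, grip_force=None): finger opening in mm; grip_force is the grip in N (None keeps the last); returns when the fingers have stopped.
- env.hold(seconds).
- kinematics.ik(position, orientation): joint angles nearest the present ones, or None.
- observe(): the state.
- imaging.grab_frame(name): name is "scene" or "side" or "wrist"; returns the picture (384x512x3 uint8, red, green, blue); there is no depth.
- imaging.camera_params(name): a dict with "fx", "fy", "cx", "cy" (pixels), "R" (3x3) and "t" (3): a world point X has camera coordinates R X + t. Camera axes: x right, y down, z forward; pixel columns grow to the right and rows downward; lengths in mm; the calibration is good to about 2 mm. A picture is of the moment at which its call begins: read the wrist's pose just before it. camera_params takes no time and is no camera call; for the wrist camera it gives the pose at the moment of the call.
A pose or a line that the arm cannot do raises env.PlanningError and nothing moves.
- close_job(): hands the job in, once; it reports no verdict.
The state is a dict: "time": time; "joint_pos": joint angles; "joint_vel": joint speeds; "joint_efforts": joint torques, N m; "tcp_pos": TCP position; "eef_rot": TCP orientation; "wrist_force": force on the tool from outside, world axes, zero at the start; "wrist_torque": the same for the moment, N m; "gripper_width": finger opening in mm.
Only numpy, scipy, OpenCV 4.12 (cv2) and the standard library are available. Lean on these libraries where they do the work, as an engineer would, in place of code of your own. Each camera call takes 0.05 s, during which the arm holds its last target. There are 200 camera calls.

## Working session

There is one attempt and no reset: what is moved stays moved. The work goes in short steps, each a Python script; the robot and the scene stay as the last script left them, time stands still between calls to the robot, and variables do not carry over. Pictures are saved under pics/ and viewed, on a budget of 10 in all, crops included, one or two more only if the job needs it, and the job is handed in when it is done.

```bash
mkdir -p pics; ls; python3 - <<'E'
from cell import env, claw, kinematics, observe, imaging
import cv2
for n in("scene","side"):
    cv2.imwrite(f"pics/{n}0.png",imaging.grab_frame(n)[:,:,::-1])
    p=imaging.camera_params(n);print(n,p)
s=observe();print(s["time"],s["tcp_pos"],s["eef_rot"],env.finger_overhang)
E
```

```text
pics
scene {'fx': 452.1756120099176, 'fy': 452.1756120099176, 'cx': 251.72687535401207, 'cy': 189.73324084656915, 'R': array([[ 0.65349519,  0.75682576,  0.01260199],
       [ 0.53875661, -0.45337599, -0.71006445],
       [-0.53168163,  0.4708131 , -0.70402391]]), 't': array([-414.95121269, -207.90399467, 1419.71606347])}
side {'fx': 488.69417956031634, 'fy': 488.69417956031634, 'cx': 272.6494431516516, 'cy': 193.69027602982595, 'R': array([[ 0.78059752, -0.62470248, -0.02035491],
       [-0.36178666, -0.42503535, -0.8297321 ],
       [ 0.50968415,  0.65505096, -0.55779057]]), 't': array([-364.08323141,  253.11465315, 1039.43888548])}
0.1 [222.33337016 557.27179838 403.77169669] [ 9.82027186e-01 -1.88737825e-01 -7.76238423e-05  7.96240218e-04] 173.4
```

View pics/scene0.png

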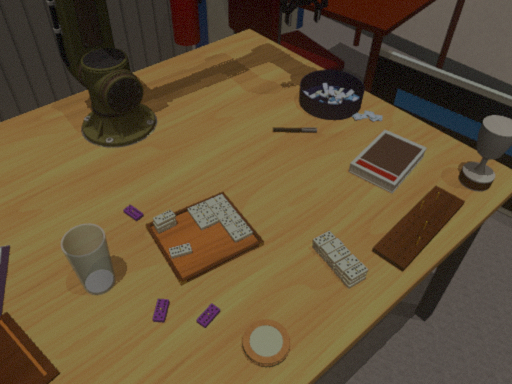

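View pics/side0.png

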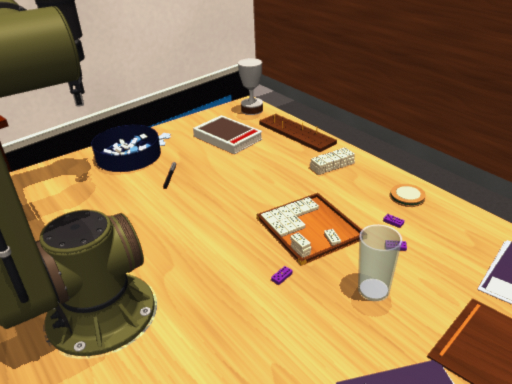

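The scene view shows the tray with corners near (222,196), (262,238), (187,275) and (149,232). The loose ivory domino is at about (180,250), the stack at (165,221), and purple look-alikes lie outside the tray. In the side view the loose domino is at (332,237). Next I'll locate the tray roughly and look from the wrist.

```bash
cat > h.py <<'E'
import numpy as np, cv2
from scipy.spatial.transform import Rotation as Ro
from cell import env, claw, kinematics, observe, imaging, close_job
def ray(p,uv,z):
    uv=np.atleast_2d(uv).astype(float)
    d=np.c_[(uv[:,0]-p["cx"])/p["fx"],(uv[:,1]-p["cy"])/p["fy"],np.ones(len(uv))]@p["R"]
    c=-p["R"].T@p["t"]
    return c+d*((z-c[2])/d[:,2])[:,None]
def quat(phi): # tool down, tool y axis at world angle phi
    y=np.array([np.cos(phi),np.sin(phi),0]);z=np.array([0,0,-1.]);x=np.cross(y,z)
    return Ro.from_matrix(np.c_[x,y,z]).as_quat()
E
python3 - <<'E'
from h import *
p=imaging.camera_params("scene");q=imaging.camera_params("side")
print(ray(p,[(222,196),(262,238),(187,275),(149,232)],14))
print(ray(q,[(318,195),(364,231),(303,259),(258,218)],14))
print(ray(p,(180,250),17),ray(q,(332,237),17))
w=imaging.camera_params("wrist");print(w["fx"],"cam in tool",Ro.from_quat(observe()["eef_rot"]).as_matrix().T@(-w["R"].T@w["t"]-observe()["tcp_pos"]))
print(Ro.from_quat(observe()["eef_rot"]).as_matrix().T@w["R"].T)
E
```

```text
[[ 468.92104319   40.67245206   14.        ]
 [ 641.22247048   26.83775826   14.        ]
 [ 612.26606559 -170.53070648   14.        ]
 [ 451.33350689 -168.96554037   14.        ]]
[[ 640.71074908   14.19380759   14.        ]
 [ 618.11990102 -178.80826523   14.        ]
 [ 430.72648063 -159.07829094   14.        ]
 [ 447.25585759   37.21401932   14.        ]]
[[ 546.70759569 -143.99222219   17.        ]] [[ 537.26927435 -146.79363647   17.        ]]
265.9830717560375 cam in tool [75.39931045 -0.27236438 32.60468834]
[[-3.66984770e-04 -9.55105838e-01 -2.96264585e-01]
 [ 9.99999917e-01 -2.98468429e-04 -2.76495421e-04]
 [ 1.75656765e-04 -2.96264662e-01  9.55105868e-01]]
```

```bash
python3 - <<'E'
from h import *
claw.command_gripper(0,20)
yaw=-0.11;c=np.array([538,-68])
xy=c-75*np.array([np.cos(yaw),np.sin(yaw)])
env.move_to([*xy,350],quat(yaw-np.pi/2))
w=imaging.camera_params("wrist");im=imaging.grab_frame("wrist")[:,:,::-1]
cv2.imwrite("pics/w1.png",im);np.savez("w1.npz",**w)
s=observe();print(s["time"],s["joint_pos"],s["tcp_pos"],s["gripper_width"],s["wrist_force"])
cv2.imwrite("pics/w1b.png",cv2.resize(im,(800,600),interpolation=cv2.INTER_CUBIC))
E
```

```text
3.2833 [ 3.06836281e-01 -3.23751509e-01 -3.41140620e-01 -2.95987376e-05
 -1.55339752e+00  1.15484226e+00] [463.64196034 -59.22045913 350.03096415] 0.15706312566548333 [ 0.42464035 -0.86813824  0.21105926]
```

View pics/w1b.png

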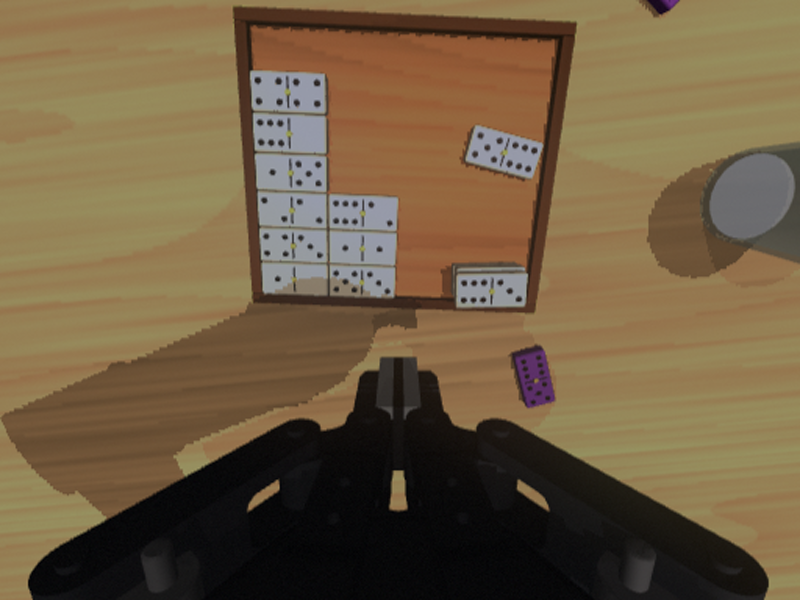

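The loose ivory domino is at about (504,152) in the enlarged view. It is alone and flat in the tray, so it fits. The others do not: the stack is at (490,288), the packed rows are at left, and the purple pieces at (533,377) and (660,3) lie outside the tray. Now I'll segment and measure, and confirm in a crop.

```bash
cat >> h.py <<'E'
def dominoes(im,p):
    """light blobs -> loose-domino-sized rects (centre, angle, sizes) in world at z=17"""
    hsv=cv2.cvtColor(im,cv2.COLOR_BGR2HSV)
    m=cv2.inRange(hsv,(0,0,95),(180,75,255))
    m=cv2.morphologyEx(m,cv2.MORPH_CLOSE,np.ones((5,5)))
    out=[]
    for c in cv2.findContours(m,cv2.RETR_EXTERNAL,cv2.CHAIN_APPROX_NONE)[0]:
        if cv2.contourArea(c)<200: continue
        g=ray(p,c[:,0,:],17)[:,:2].astype(np.float32)
        (x,y),s,a=cv2.minAreaRect(g); b=cv2.boxPoints(((x,y),s,a))
        e=max((b[1]-b[0],b[2]-b[1]),key=np.linalg.norm)
        out.append((c[:,0].mean(0),np.array([x,y]),sorted(s),np.arctan2(e[1],e[0]),b))
    return m,out
E
python3 - <<'E'
from h import *
im=cv2.imread("pics/w1.png");p=dict(np.load("w1.npz"))
hsv=cv2.cvtColor(im,cv2.COLOR_BGR2HSV)
for uv in [(240,30),(149,50),(157,100),(330,20),(320,100),(100,100),(250,100),(300,20),(250,14),(420,120),(310,100)]: print(uv,hsv[uv[1],uv[0]])
m,o=dominoes(im,p)
for d in o: print(d[0].round(),d[1].round(1),np.round(d[2],1),round(d[3],3))
E
```

```text
(240, 30) [ 12 162 140]
(149, 50) [ 22 102 150]
(157, 100) [ 10 129  81]
(330, 20) [ 11 163  69]
(320, 100) [115  26 165]
(100, 100) [ 22 104 150]
(250, 100) [ 14 144 149]
(300, 20) [ 13 166  40]
(250, 14) [ 11 159  80]
(420, 120) [ 18 115 149]
(310, 100) [115  27 169]
[313. 183.] [ 449.1 -126.4] [31.5 55.6] 1.461
[485. 118.] [ 496.2 -312.2] [57.7 61.3] 0.06
[322.  97.] [ 543.1 -139.9] [24.6 48.8] 1.211
[201. 123.] [529.8 -16.3] [ 99.  150.2] -0.149
```

```bash
cat >> h.py <<'E'
def tray(im,p):
    hsv=cv2.cvtColor(im,cv2.COLOR_BGR2HSV)
    m=cv2.inRange(hsv,(3,110,25),(16,255,255))
    m=cv2.morphologyEx(m,cv2.MORPH_OPEN,np.ones((3,3)))
    c=max(cv2.findContours(m,cv2.RETR_EXTERNAL,cv2.CHAIN_APPROX_NONE)[0],key=cv2.contourArea)
    c=cv2.convexHull(c)
    g=ray(p,c[:,0,:],14)[:,:2].astype(np.float32)
    return m,c,cv2.minAreaRect(g),g
E
python3 - <<'E'
from h import *
im=cv2.imread("pics/w1.png");p=dict(np.load("w1.npz"))
m,c,r,g=tray(im,p);print(r);b=cv2.boxPoints(r);print(b)
v=im.copy();cv2.drawContours(v,[c],-1,(255,0,0),1)
_,o=dominoes(im,p)
def proj(X): X=np.atleast_2d(X)@p["R"].T+p["t"];return np.c_[p["fx"]*X[:,0]/X[:,2]+p["cx"],p["fy"]*X[:,1]/X[:,2]+p["cy"]]
cv2.polylines(v,[proj(np.c_[b,[14]*4]).round().astype(int)],1,(0,255,0),1)
for d in o: cv2.polylines(v,[proj(np.c_[d[4],[17]*4]).round().astype(int)],1,(0,0,255),1)
cv2.imwrite("pics/ov1.png",cv2.resize(v[0:210,130:390],(743,600),interpolation=cv2.INTER_NEAREST))
E
```

```text
((483.7190246582031, 49.83427429199219), (287.11029052734375, 537.3392944335938), 20.797529220581055)
[[ 254.12216  250.02603]
 [ 444.9134  -252.30077]
 [ 713.3159  -150.35748]
 [ 522.52466  351.9693 ]]
```

View pics/ov1.png

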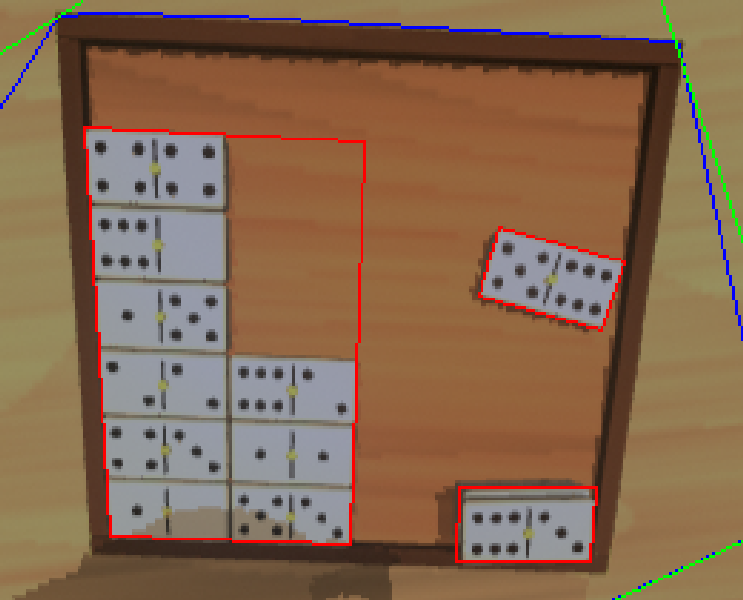

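The crop confirms the loose domino, with the red box tight around it. The tray mask leaks into the shadow, so I'll use the rim corners read from the crop: (58,15), (681,41), (606,572) and (93,555). I'll check them against the known sizes and the packed row.

```bash
python3 - <<'E'
from h import *
p=dict(np.load("w1.npz"));k=743/260
f=lambda a,z: ray(p,np.array(a)/[k,600/210]+[130-.5,-.5],z)[:,:2]
A=f([(58,15),(681,41),(606,572),(93,555)],14)
print(A);print("sides",[round(float(np.linalg.norm(A[i]-A[(i+1)%4])),1) for i in range(4)])
M=np.array([[98.5,109.5],[98.5,-109.5],[-98.5,-109.5],[-98.5,109.5]])
# rigid fit
ca=A.mean(0);H=M.T@(A-ca);yaw=np.arctan2(H[0,1]-H[1,0],H[0,0]+H[1,1])
R=np.array([[np.cos(yaw),-np.sin(yaw)],[np.sin(yaw),np.cos(yaw)]])
print("centre",ca,"yaw",yaw,"res",((A-ca)@R-M).round(1).tolist())
# packed row/end6 corners at z=17: near wall top-left etc
B=f([(86,129),(226,136),(228,207),(354,360),(352,544),(110,537)],17)
print("packed own",((B-ca)@R).round(1).tolist(),"expect (62.3,100.7)(62.3,50.7)(37,50.7)(-14,0)(-90,0)(-90,101)")
_,o=dominoes(cv2.imread("pics/w1.png"),p);d=min(o,key=lambda d:abs(d[2][1]-50)+abs(d[2][0]-25))
print("domino own",(d[1]-ca)@R,"ang vs own y",(d[3]-yaw)-np.pi/2)
print("wall inner far own",((f([(84,43),(654,70)],14)-ca)@R).round(1).tolist())
np.savez("tray.npz",c=ca,yaw=yaw)
E
```

```text
[[ 647.29919061   24.20871008]
 [ 616.12219442 -188.39351354]
 [ 423.81898616 -160.07470842]
 [ 454.87978227   53.42998214]]
sides [214.9, 194.4, 215.8, 194.6]
centre [535.53003836 -67.70738243] yaw -0.14657182779872147 res [[-1.4, -2.2], [-1.1, 1.9], [1.5, 1.8], [1.0, -1.4]]
packed own [[61.8, 99.1], [61.5, 49.7], [38.4, 49.3], [-13.9, 1.6], [-87.7, -0.2], [-88.4, 99.5]] expect (62.3,100.7)(62.3,50.7)(37,50.7)(-14,0)(-90,0)(-90,101)
domino own [ 17.9892925  -70.34033608] ang vs own y -0.21331250978413907
wall inner far own [[89.1, 98.9], [88.3, -99.6]]
```

Sizes agree to about 1.5 %, and the packed-row check is within 2 mm. The domino is at own (18,-71) and turned -0.21 rad. Next I'll push it to the wall.

```bash
cat >> h.py <<'E'
try:
    T=np.load("tray.npz");C=T["c"];yaw=float(T["yaw"]);R=np.array([[np.cos(yaw),-np.sin(yaw)],[np.sin(yaw),np.cos(yaw)]])
    Q=quat(yaw-np.pi/2)
    P=lambda x,y,tip:[*(C+R@[x,y]),tip+173.4]
    own=lambda:((np.array(observe()["tcp_pos"])[:2]-C)@R).round(2)
    def st(tag):
        s=observe();f=R.T@s["wrist_force"][:2];print(tag,round(s["time"],2),"own",own(),"tip",round(s["tcp_pos"][2]-173.4,2),"F own",f.round(2),round(s["wrist_force"][2],2))
except FileNotFoundError: pass
E
python3 - <<'E'
from h import *
env.move_to(P(-22,-69,60),Q);st("above")
print(env.movel(P(-22,-69,9),Q,feed=60,threshold=4));st("down")
print(env.movel(P(35,-69,9),Q,feed=50,threshold=5));st("push1")
print(env.movel(P(64,-69,9),Q,feed=12,threshold=3));st("push2")
env.hold(0.2);st("hold")
cv2.imwrite("pics/s2.png",imaging.grab_frame("scene")[:,:,::-1][180:290,130:280])
w=imaging.camera_params("wrist");im=imaging.grab_frame("wrist")[:,:,::-1];cv2.imwrite("pics/w2.png",im)
E
```

```text
above 3.91 own [-21.65 -68.73] tip 61.13 F own [ 0.75 -0.78] 0.35
False
down 4.91 own [-21.75 -69.01] tip 9.48 F own [0.49 0.82] 0.46
False
push1 6.2 own [ 34.84 -69.  ] tip 9.06 F own [0.12 0.24] -0.41
True
push2 7.77 own [ 54.85 -69.01] tip 8.2 F own [0.19 0.16] -0.39
hold 7.97 own [ 54.6 -69. ] tip 7.8 F own [-0.74  0.51] 0.38
```

View pics/w2.png

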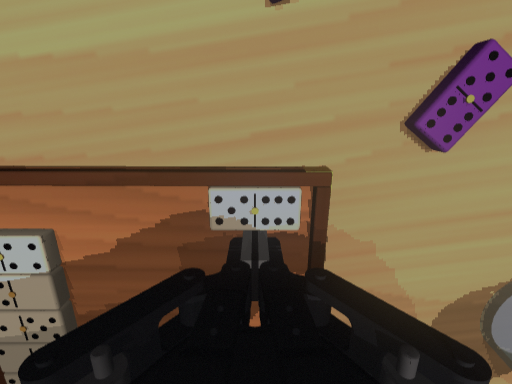

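Contact came at own x 54.7. The view shows the domino lying flush along the far wall at (255,209), with the finger at its middle. Now I'll press on gradually and measure the stiffness.

```bash
cat >> h.py <<'E'
def F(n=6):
    a=[]
    for _ in range(n): env.hold(0.02);a.append(observe()["wrist_force"])
    a=np.mean(a,0);return np.r_[R.T@a[:2],a[2]]
E
python3 - <<'E'
from h import *
print(F())
x=54.5
while x<59:
    env.movel(P(x,-69,9),Q,feed=20);f=F();print(x,own(),f.round(2))
    if f[0]<-5: break
    x+=0.5
E
```

```text
[ 0.20225162 -0.29417805 -0.03558072]
54.5 [ 54.5  -68.99] [-0.09 -0.09  0.47]
55.0 [ 54.93 -69.02] [-0.96  0.13  0.27]
55.5 [ 55.16 -69.06] [-4.96  0.89  2.63]
56.0 [ 55.37 -69.05] [-6.97  0.78  3.68]
```

```bash
python3 - <<'E'
from h import *
x=55.7;y=-69.
while y<32.5:
    y=min(y+8,33)
    env.movel(P(x,y,9),Q,feed=30);f=F(3);print(y,round(x,2),own(),f.round(2),round(observe()["time"],1))
    x+=float(np.clip((5+f[0])*0.12,-0.4,0.4))
    if f[0]<-15 or f[1]<-12: print("stop");break
w=imaging.camera_params("wrist");im=imaging.grab_frame("wrist")[:,:,::-1];cv2.imwrite("pics/w3.png",im)
np.savez("w3.npz",**w)
E
```

```text
-61.0 55.7 [ 55.24 -61.23] [-5.39 -0.26  2.46] 10.0
-53.0 55.65 [ 55.23 -53.21] [-5.31 -0.82  2.15] 10.5
-45.0 55.62 [ 55.24 -45.13] [-5.58 -0.39  2.16] 11.0
-37.0 55.55 [ 55.24 -37.02] [-5.36 -0.7   2.44] 11.4
-29.0 55.5 [ 55.22 -28.94] [-6.13 -0.77  1.86] 11.9
-21.0 55.37 [ 55.18 -20.83] [-5.52  0.17  0.01] 12.4
-13.0 55.31 [ 55.17 -12.79] [-5.57  0.36  0.87] 12.8
-5.0 55.24 [55.15 -4.78] [-5.72  0.4   0.23] 13.3
3.0 55.15 [55.15  3.21] [-4.9   1.13  0.33] 13.8
11.0 55.16 [55.16 11.32] [-4.82  0.57  0.23] 14.2
19.0 55.18 [55.18 19.31] [-4.81  1.17  0.53] 14.7
27.0 55.21 [55.19 27.29] [-4.66  0.59  0.21] 15.2
33 55.25 [55.22 33.24] [-4.6   0.27 -0.03] 15.6
```

View pics/w3.png

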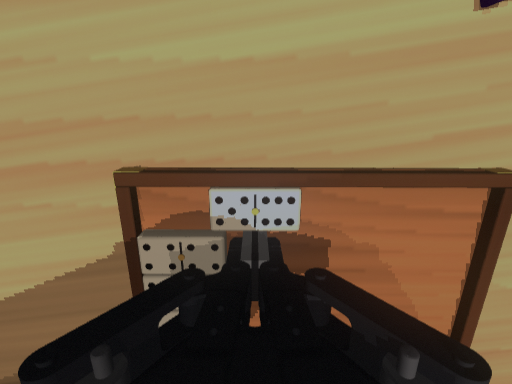

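The domino moved with the finger and is flush at (255,210), own y about 33. Its leading end is already about 7 mm inside the slot beside end6 (right end at column 225). Now I'll back off, drop in behind the trailing end and push it home.

```bash
python3 - <<'E'
from h import *
env.movel(P(45,33,9),Q,feed=40);env.movel(P(40,33,50),Q,feed=100)
env.movel(P(76.5,-18,50),Q,feed=120)
print(env.movel(P(76.5,-18,9.5),Q,feed=60,threshold=4));st("down")
print(env.movel(P(76.5,30,9.5),Q,feed=30,threshold=5));st("push")
print(env.movel(P(76.5,50,9.5),Q,feed=12,threshold=4));st("push2")
print(F().round(2))
w=imaging.camera_params("wrist");im=imaging.grab_frame("wrist")[:,:,::-1];cv2.imwrite("pics/w4.png",im)
E
```

```text
False
down 18.09 own [ 76.7  -18.03] tip 9.87 F own [-0.63  0.49] -0.2
False
push 19.84 own [76.5  29.88] tip 9.51 F own [0.02 0.99] 0.94
True
push2 20.77 own [76.37 39.54] tip 9.23 F own [ 0.42 -1.87] 2.22
[ 0.64 -1.91  2.31]
```

View pics/w4.png

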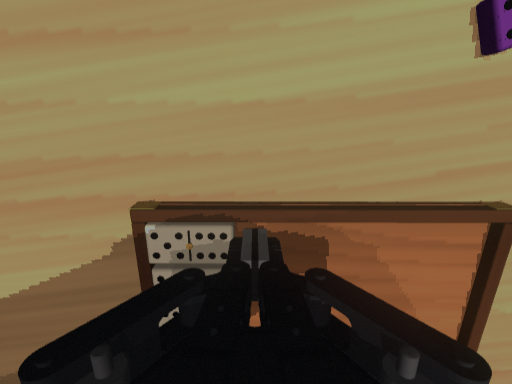

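```bash
python3 - <<'E'
from h import *
for y in (39.8,40.3,40.8,41.3,41.8):
    env.movel(P(76.5,y,9.5),Q,feed=12);f=F();print(y,own(),f.round(2))
    if f[1]<-7: break
env.movel(P(76.5,30,9.5),Q,feed=40);env.movel(P(70,20,60),Q,feed=120)
xy=C+R@[78-75,60]
env.move_to([*xy,300],Q);env.hold(.2)
w=imaging.camera_params("wrist");im=imaging.grab_frame("wrist")[:,:,::-1];cv2.imwrite("pics/w5.png",im);np.savez("w5.npz",**w)
cv2.imwrite("pics/w5b.png",cv2.resize(im[0:240,100:420],(800,600),interpolation=cv2.INTER_CUBIC));st("end")
E
```

```text
39.8 [76.37 39.43] [ 0.28 -4.18  0.47]
40.3 [76.4  39.69] [ 0.34 -6.1   0.77]
40.8 [76.4  39.86] [ 0.77 -7.48  0.74]
end 23.72 own [ 3.23 59.67] tip 125.06 F own [-0.45  0.54] -0.43
```

View pics/w5b.png

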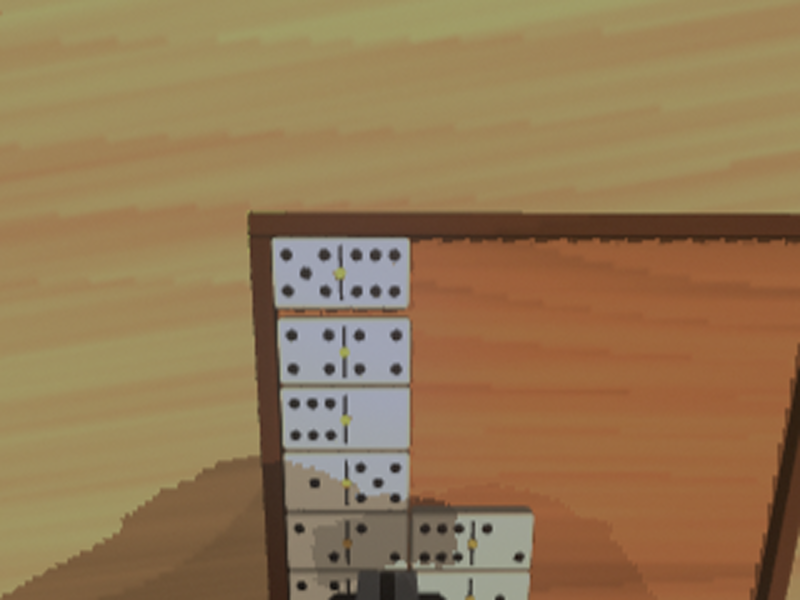

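The view shows the domino at (341,273) in the corner, parallel to and against both walls. Its trailing edge (column 410) is level with the row (column 411), and the packed rows look undisturbed. The arm is clear, so I'm handing in.

```bash
python3 -c "
from h import *
print(close_job())"
```

```text
the job is handed in; nothing more can be done
None
```

The loose domino is in the corner place, and I handed the job in at about 24 s of the 48 s allowed. No verdict was reported.

**What I did:** With the fingers shut, I pushed the domino flush against the far wall. I then drew it along the wall, pressed at about 5 N, to tray own y of about 33 mm. From there I pushed its trailing end until it met the end wall. That contact was firm, with the force rising steadily to 7.5 N.

**Last checks:**
- **Domino:** the last wrist picture shows it straight and against both walls, its trailing end level with the packed row.
- **Packed dominoes:** those in view looked in place. I judged this by eye and did not re-measure them.
- **Stack, glass, marker and book:** these were not in the last picture. The arm kept well away from them throughout.
- **Robot:** the fingertips were 125 mm above the table when I handed in.

**Disagreements:**
- The wrist camera measured the tray about 1.5 % small (up to 4 mm on a side), so I relied on contact forces for the final fit.
- My automatic tray outline leaked into a shadow, so I took the tray's corners by hand from the enlarged crop instead.

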